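# Press a bearing home through the guard window

## Task

With the fingertips, push the blue plate of the bearing press so that its carriage slides fully home under the press, and only then reach down through the window of the yellow guard and press the red lever pad until the steel bearing is seated flush in its black hub. Do not touch the guard, and do not touch the plate's black back or grip or disturb anything: nothing is to be picked up. Finish with the lever let back up and the carriage still home.

Things in the scene. Friction and masses are not known exactly. Their poses are not given: they have to be found in the camera images.
- press: bench-top bearing press, fixed to the bench: grey base 295x150x12 mm with a dark rail 60 mm wide, 12 mm high, that runs out to its left to y = 0.31. Origin on the bench surface, z up; its x axis points away from the robot towards the lever's pivot, its y axis points left along the rail. Its yaw differs from start to start, within 0.25 rad
- guard: yellow guard of the press, never to be touched: a flat horizontal panel at z 0.114 to 0.120, from x = -0.122 to 0.094 and y = -0.072 to 0.072 of the press frame, on four posts at its corners, with bars in front and a sheet on the right. Same origin and axes as the press. The window in the panel is 84 mm along x and 100 mm along y, edged in black
- window (a point): centre of the guard window, at the level of the panel's top (0.120 above the bench), at x = -0.060, y = 0 of the press frame; axes as the press
- lever_pad (a point): centre of the top of the red lever pad (48 mm along x, 60 mm along y, 12 mm thick), straight below the window; it stands 16 mm below the panel's top when up and sinks about 30 mm more (to about 0.074 above the bench) when fully pressed
- lever (a joint): angle of the press lever, rad: 0 up; it grows as the pad is pressed down. The pivot is 0.19 m behind the pad. The nose meets the bearing at about 0.07 and the bearing is home at about 0.155, where the lever stops firmly. A spring lifts it back when it is let go; it takes about 1 N at the pad at first, about 5 N while the bearing goes in, more only at the firm stop
- carriage (a joint): position of the sliding carriage on the rail, m: 0 fully out to the left, 0.110 home against its stop under the press; it slides in the press's -y direction, starts between 0 and 0.04, moves with about 3 N and stays where it is left
- push_face (a point): centre of the outer (left, +y) face of the upright blue push plate at the carriage's left end, 0.055 above the bench; the plate is 80 mm along x, 8 mm thick and stands from 0.018 to 0.086 above the bench; axes as the press. At home this face is at x = 0.04, y = 0.16 of the press frame, 88 mm outside the guard. The plate's inner (right) side carries a black backing, 74x5x60 mm, which must not be touched, so the plate can only be pushed, not gripped
- bearing (a joint): depth of the steel bearing (30 mm wide) in the black hub on the carriage, m: 0 standing 8 mm proud, 0.008 flush; it stays where the lever's nose presses it
- bb_cup: silver splined bottom-bracket socket, 44 mm wide, 30 mm high, loose, in front of the rail; leave it alone. Origin: centre of its underside
- grease_tub: white tub with blue lid, 86 mm wide, 64 mm high, loose, behind the rail; leave it alone. Origin: centre of its underside
- cassette_1: steel sprocket cassette lying flat, 97 mm wide, 25 mm high, loose, to the right of the press; leave it alone. Origin: centre of its underside
- carton_1: orange carton, 57x80x32 mm, loose, right of the press; leave it alone. Origin: centre of its underside
- bottle_2: white bottle, 42 mm wide, 80 mm high, loose, on the left; leave it alone. Origin: centre of its underside
- pedal_0: black pedal, 76x118x55 mm, loose, on the left; leave it alone. Origin: centre of its underside

How it is judged:
By the outcome, as a careful person would: the job done as asked, in the order asked, and still so for the second after the job is handed in, with the robot touching nothing.
It also fails if it takes over 48 s, if anything falls off the work surface, if the arm or the gripper's body presses on something with over 40 N, if the wrist force passes 120 N, or if a joint passes its speed limit or range.

## Robot

A 6-joint arm with a two-finger parallel gripper is mounted at the origin on a cart in front of the work surface, level with it; the furniture and walls round the work are solid. World frame = base frame: x ahead of the robot, y to its left, z up, the work surface at z = 0. Lengths are in m, angles in rad, forces in N, time in s.
With the tool pointing down it reaches from about 0.35 to 0.975 m from the base axis. Payload 4.9 kg.
Tool frame: the origin (TCP) lies at the very end of the fingers, on their centre line; the grasp point (between the pads) lies 19 mm behind it; z points along the fingers, y is the line along which they close (so a half turn about z gives the same grasp; the last joint's range is limited). The gripper opens to 85 mm and grips with 20 to 120 N. Pads are 22 mm wide; open, the fingers measure 114 mm over their backs; the gripper's body (76 mm by 85 mm) begins 54 mm behind the grasp point. The pads swing forward as they close: fully open they stand 13 mm farther back than shut.
Start: joints at [-1.258, 0.053, 1.613, -0, 1.476, -0.119], TCP at [0.262, -0.568, 0.231] pointing down, gripper open.
Joint ranges: [-3.01, 3.01], [-1.01, 2.22], [0.06, 2.58], [-1.02, 4.17], [0.09, 2.62], [-3.14, 3.14]. Speed limits (rad/s): [2.57, 2.57, 3.14, 3.14, 3.14, 3.14].

## Interface

Orientations are given as a unit quaternion [w, x, y, z].
In Python, from plant import state, optics, ticket, nets gives the robot as it stands. The module is installed in compiled form; this text tells all that it offers.
- The arm moves only by the shell command python3 -m inch 'ROWS' [OPENING]. ROWS is JSON, a list of rows, each an object of numbers: "dx", "dy", "dz": the shift along the tool's x, y, z as a fraction of full scale; "rx", "ry", "rz": the turn, a rotation vector about the tool's x, y, z as a fraction of full scale. In form: [{"dx": .., "dy": .., "dz": .., "rx": .., "ry": .., "rz": ..}, ...]. A call has 1 to 5 rows; each row is the pose to reach, as a shift and turn from the pose commanded when the call began, along the tool's axes at that moment; what a row does not reach only later rows make up. Full scale, the value 1, is 0.8 m for a shift and 1.5 rad for a turn. A row lasts 1/10 s, in which the tool goes at most 50 mm and 8.59 degrees, less where a joint would pass 70% of its speed; a pose out of reach is approached as far as the arm can. A call with a number of a shift or a turn outside -1 to 1 is refused whole. A call with a gripper value outside its range is refused whole. OPENING is the opening, from -1 (shut) to 1 (fully open), set as the call begins (- or left out, the last holds). The fingers move at their own pace and stop on an object; the grip force is fixed at half the most. Time passes only in rows, so rows that repeat a pose let the fingers close. It gives the time, the measured TCP pose, the force, the opening and the grip force at its end, in the units of the state.
- state(): the state, without advancing time (a new reading comes with each control period).
- optics.grab_frame(name): name is "side" or "top"; returns the picture (384x512x3 uint8, red, green, blue); there is no depth.
- optics.camera_info(name): a dict with "fx", "fy", "cx", "cy" (pixels), "k1" (the pictures are not rectified: a ray, as slopes to the right and down, at radius r is drawn at 1 + k1 r^2 times it, then the intrinsics apply), "R" (3x3) and "t" (3): a world point X has camera coordinates R X + t. Camera axes: x right, y down, z forward; pixel columns grow to the right and rows downward; lengths in m; the calibration is good to about 2 mm. A picture is of the moment at which its call begins. camera_info takes no time and is no camera call.
- ticket.job_done(): hands the job in; it is judged then, once.
Trained networks look in the newest picture that a camera, given by its name, has taken for a name from the list of things; names that differ only in an ending like _2 or _b are one class to them, and where a whole thing is asked for, a point or a joint stands for the part that bears it (a point fixed in the world has none). Each returns a list of dicts, best first, with "confidence" (0 to 1); they miss things now and then, are a little off and sometimes report something else, mostly with a low value. They report only what shows in the picture. A call takes as long as a camera call.
- nets.boxes_of(camera, name): "bbox" ([centre column, centre row, width, height] in pixels, round what is visible of it).
- nets.outline_of(camera, name): "pixels" (384x512 bool, what is visible of it) and "bbox" ([centre column, centre row, width, height] in pixels, round what is visible of it).
The state is a dict: "time": time; "joint_pos": joint angles; "joint_vel": joint speeds; "joint_efforts": joint torques, N m; "tool_pos": TCP position; "tool_rot": TCP orientation; "contact_force": force on the tool from outside, world axes, zero at the start; "ft_torque": the same for the moment, N m; "gripper_width": opening from 0.0 (shut) to 1.0 (fully open); "grasp_force": force on a finger pad.
Only numpy, scipy, OpenCV 4.12 (cv2) and the standard library are available. Lean on these libraries where they do the work, as an engineer would, in place of code of your own. Each camera call takes 0.05 s, during which the arm holds its last target. There are 200 camera calls.

## Working session

There is one attempt and no reset: what is moved stays moved. The work goes in short steps, Python scripts to look and compute and a shell command to move; the robot and the scene stay as the last step left them, time stands still between calls to the robot, and variables do not carry over. Pictures are saved under pics/ and viewed, at most 10 in all, crops included, and the job is handed in when it is done.

```bash
mkdir -p pics; python3 - <<'E'
from plant import state, optics, nets
import cv2, numpy as np
for n in ("side","top"):
    im=optics.grab_frame(n); cv2.imwrite(f"pics/{n}0.png",cv2.cvtColor(im,cv2.COLOR_RGB2BGR))
    c=optics.camera_info(n); print(n,{k:np.round(v,4).tolist() for k,v in c.items()})
    for t in ("press","guard","lever_pad","push_face","bearing","carriage","bb_cup","grease_tub","bottle_2","pedal_0"):
        print(t,[(np.round(d["bbox"]).tolist(),round(d["confidence"],2)) for d in nets.boxes_of(n,t)[:2]])
print(state())
E
```

```text
side {'fx': 496.2119, 'fy': 496.2119, 'cx': 260.278, 'cy': 195.4124, 'k1': -0.0803, 'R': [[-0.8835, -0.4682, 0.0148], [-0.1848, 0.3195, -0.9294], [0.4304, -0.8239, -0.3688]], 't': [0.5293, 0.1756, 1.6489]}
press [([271.0, 208.0, 98.0, 69.0], 0.6)]
guard [([287.0, 197.0, 63.0, 50.0], 0.74)]
lever_pad [([255.0, 216.0, 47.0, 29.0], 0.49)]
push_face [([253.0, 215.0, 50.0, 31.0], 0.58), ([328.0, 190.0, 17.0, 9.0], 0.55)]
bearing []
carriage [([253.0, 217.0, 45.0, 30.0], 0.77), ([246.0, 267.0, 18.0, 27.0], 0.22)]
bb_cup [([283.0, 224.0, 12.0, 14.0], 0.43)]
grease_tub [([224.0, 213.0, 16.0, 25.0], 0.8), ([270.0, 209.0, 97.0, 67.0], 0.52)]
bottle_2 [([246.0, 267.0, 13.0, 28.0], 0.77)]
pedal_0 [([190.0, 258.0, 16.0, 32.0], 0.63)]
top {'fx': 411.8629, 'fy': 411.8629, 'cx': 260.1962, 'cy': 192.3989, 'k1': -0.099, 'R': [[-0.1162, -0.9932, -0.009], [-0.9018, 0.1093, -0.4181], [0.4162, -0.0405, -0.9084]], 't': [0.1434, 0.5232, 1.3071]}
press [([262.0, 184.0, 99.0, 48.0], 0.92)]
guard [([296.0, 189.0, 41.0, 39.0], 0.72)]
lever_pad [([296.0, 181.0, 11.0, 46.0], 0.41)]
push_face [([254.0, 196.0, 45.0
[... 476 characters left out ...]
575e+00,  5.26804167e-02,  1.61292024e+00, -2.71902566e-05,
        1.47601398e+00, -1.19023170e-01]), 'joint_vel': array([-9.41079802e-04,  3.25633752e-05, -5.47490519e-04,  1.33997390e-03,
       -4.61370532e-05,  4.06118232e-04]), 'joint_efforts': array([-6.31970615e-04, -3.93692601e+01, -3.70469141e+01, -1.93030237e-04,
        4.17521915e-04,  7.19409854e-06]), 'tool_pos': array([ 0.26157295, -0.56759531,  0.23130362]), 'tool_rot': array([-9.63141216e-06,  9.76776881e-01,  2.14259012e-01, -1.45341941e-05]), 'contact_force': array([-0.12459971,  0.60582913,  0.18331678]), 'ft_torque': array([-0.00967646,  0.01085304,  0.01613494]), 'grasp_force': 0.0, 'gripper_width': 0.9972984889171245}
```

```bash
python3 -c "
import cv2,numpy as np
a=cv2.imread('pics/side0.png');b=cv2.imread('pics/top0.png')
cv2.imwrite('pics/s0.png',cv2.resize(a,(800,600)));cv2.imwrite('pics/t0.png',cv2.resize(b,(800,600)))"
```

```text
(no output)
```

View pics/s0.png

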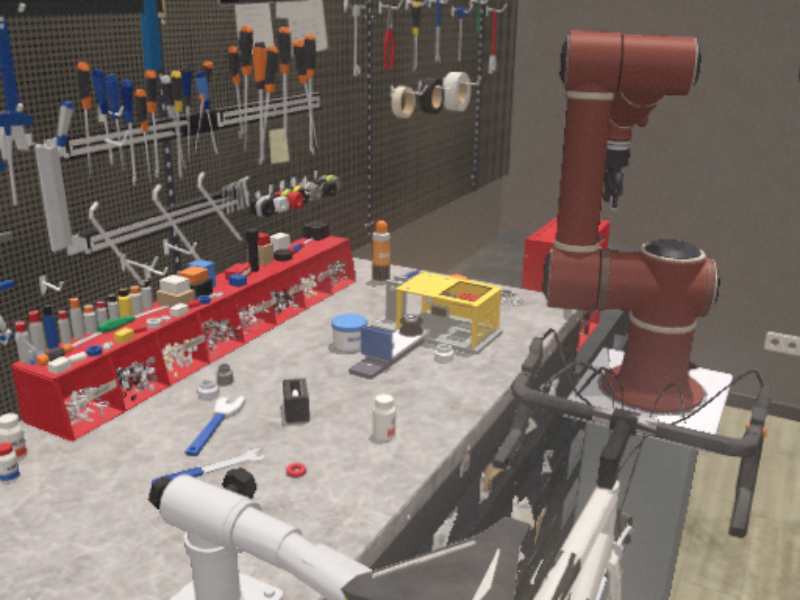

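View pics/t0.png

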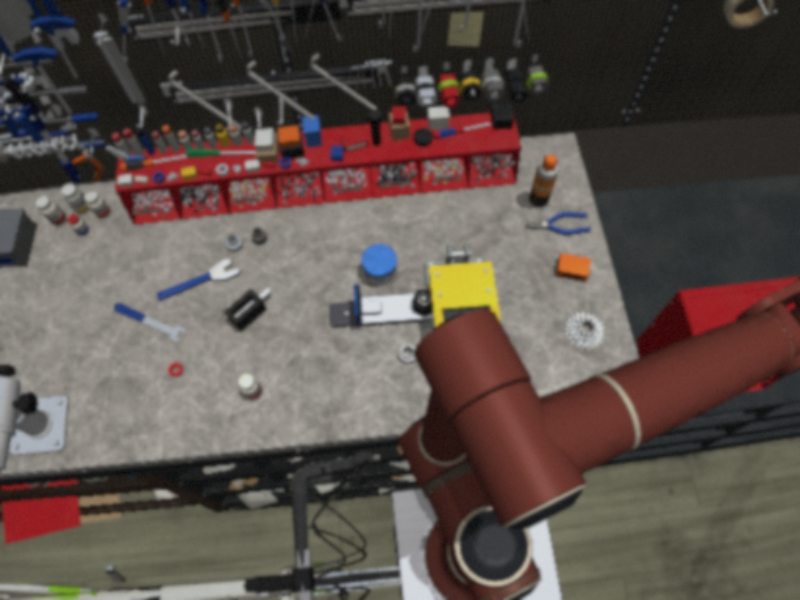

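The side view shows the guard near (287,190) and the blue plate near (241,220) in native pixels. In the top view the guard is near (297,185), half hidden by the arm, and the plate is near (229,195). I'll enlarge both to pick corners.

```bash
python3 -c "
import cv2
a=cv2.imread('pics/side0.png')[165:245,215:325];b=cv2.imread('pics/top0.png')[155:225,205:325]
cv2.imwrite('pics/s1.png',cv2.resize(a,None,fx=7,fy=7,interpolation=cv2.INTER_CUBIC));cv2.imwrite('pics/t1.png',cv2.resize(b,None,fx=6.5,fy=6.5,interpolation=cv2.INTER_CUBIC))"
```

```text
(no output)
```

View pics/s1.png

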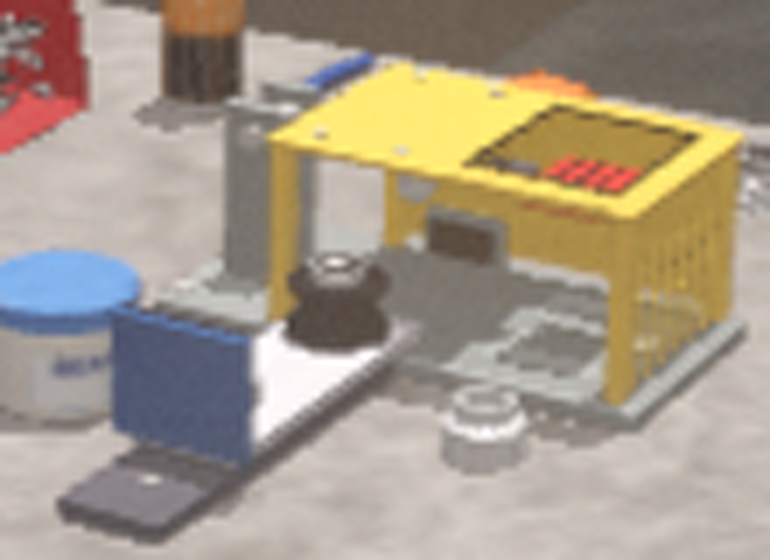

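View pics/t1.png

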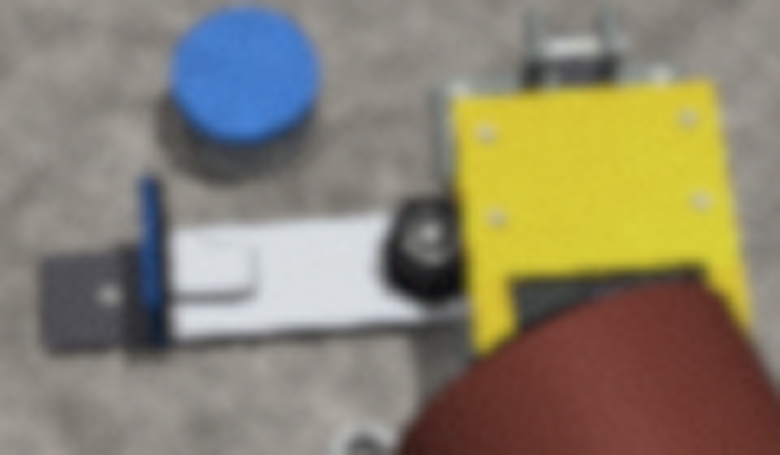

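The side crop shows the panel's four corners, the window and pad, and the plate face. The top crop shows the panel's back corners. I'll fit the press pose and carriage position to these.

```bash
cat > h.py <<'E'
from plant import state, optics, nets
import numpy as np
from scipy.optimize import least_squares
from scipy.spatial.transform import Rotation as Ro
def proj(n,X):
    c=optics.camera_info(n); p=np.atleast_2d(X)@np.array(c["R"]).T+c["t"]; s=p[:,:2]/p[:,2:]
    s=s*(1+c["k1"]*(s**2).sum(1,keepdims=True)); return s*[c["fx"],c["fy"]]+[c["cx"],c["cy"]]
def W(p,X):  # press frame -> world
    X=np.atleast_2d(X).astype(float); c,s=np.cos(p[2]),np.sin(p[2])
    return np.c_[p[0]+c*X[:,0]-s*X[:,1],p[1]+s*X[:,0]+c*X[:,1],X[:,2]]
def tool():
    s=state(); R=Ro.from_quat(np.roll(s["tool_rot"],-1)).as_matrix(); return s,R
def go(target,yaw=None):
    """rows units for world target"""
    s,R=tool(); print("pos",s["tool_pos"].round(4),"t",s["time"],"F",s["contact_force"].round(1)); print("d/0.8",(R.T@(np.array(target)-s["tool_pos"])/0.8).round(4))
E
python3 - <<'E'
from h import *
a,b=.094,.072
S=[((a,b,.12),(272,138)),((a,-b,.12),(395,65)),((-.122,b,.12),(628,218)),((-.122,-b,.12),(745,135)),
((-.018,.05,.12),(467,163)),((-.018,-.05,.12),(553,106)),((-.102,-.05,.12),(697,136)),((-.102,.05,.12),(627,192))]
P=[((.08,.086),(115,310)),((0,.086),(252,343)),((0,.018),(248,463)),((.08,.018),(113,430))]
T=[((a,b,.12),(455,97)),((a,-b,.12),(718,82)),((-.018,.05,.12),(512,277)),((-.018,-.05,.12),(705,265))]
px=lambda L,f,o:(np.array([q for _,q in L])+.5)/f-.5+o
def res(p):
    Q=[(x,.27-p[3],z) for (x,z),_ in P]
    return np.r_[(proj("side",W(p,[q for q,_ in S]))-px(S,7,(215,165))).ravel(),
     (proj("side",W(p,Q))-px(P,7,(215,165))).ravel(),(proj("top",W(p,[q for q,_ in T]))-px(T,6.5,(205,155))).ravel()]
r=least_squares(res,[.6,0,0,.02],loss="soft_l1"); p=r.x
print(p,r.fun.reshape(-1,2).round(1)); np.save("p.npy",p)
s,R=tool(); print(R.round(3))
for n,q in dict(face=(.04,.27-p[3],.055),home=(.04,.16,.055),win=(-.06,0,.12)).items(): print(n,W(p,q).round(4))
E
```

```text
[ 0.52311312 -0.04627932 -0.04269904  0.02526579] [[-0.4 -0.5]
 [ 0.8 -0.7]
 [ 1.1 -0.5]
 [ 0.8 -0.5]
 [ 1.  -0.1]
 [ 1.   0.2]
 [ 0.4  0. ]
 [-1.2  0.2]
 [-0.3 -0.6]
 [-0.2 -0.4]
 [ 0.2  0.6]
 [ 0.1  0. ]
 [-0.6 -0.8]
 [-0.6 -1.3]
 [-0.1 -0.1]
 [-0.8 -0.3]]
[[ 0.908  0.419 -0.   ]
 [ 0.419 -0.908  0.   ]
 [-0.    -0.    -1.   ]]
face [[0.5735 0.1965 0.055 ]]
home [[0.5699 0.1119 0.055 ]]
win [[ 0.4632 -0.0437  0.12  ]]
```

```bash
python3 -m inch '[{"dx":0.788,"dy":-0.770,"dz":0.0375,"rz":0.3167},{"dx":0.788,"dy":-0.770,"dz":0.0375,"rz":0.3167},{"dx":0.788,"dy":-0.770,"dz":0.0375,"rz":0.3167},{"dx":0.788,"dy":-0.770,"dz":0.0375,"rz":0.3167},{"dx":0.788,"dy":-0.770,"dz":0.0375,"rz":0.3167}]' -1; python3 -c "
from h import *
go([.576,.2565,.2]); print(tool()[1].round(3)); print(state()['joint_pos'].round(2))"
```

```text
pos [ 0.2616 -0.5676  0.2313] t 1.1 F [-0.1  0.6  0.2]
d/0.8 [ 0.7881 -0.771   0.0391]
[[ 0.908  0.419 -0.   ]
 [ 0.419 -0.908  0.   ]
 [-0.    -0.    -1.   ]]
[-1.26  0.05  1.61 -0.    1.48 -0.12]validation failed for argument at $[0]...
```

```bash
python3 -m inch '[{"dx":0.788,"dy":-0.770,"dz":0.0375,"rx":0,"ry":0,"rz":0.3167},{"dx":0.788,"dy":-0.770,"dz":0.0375,"rx":0,"ry":0,"rz":0.3167},{"dx":0.788,"dy":-0.770,"dz":0.0375,"rx":0,"ry":0,"rz":0.3167},{"dx":0.788,"dy":-0.770,"dz":0.0375,"rx":0,"ry":0,"rz":0.3167},{"dx":0.788,"dy":-0.770,"dz":0.0375,"rx":0,"ry":0,"rz":0.3167}]' -1; python3 -c "
from h import *
go([.576,.2565,.2]); print(tool()[1].round(3)); print(state()['joint_pos'].round(2))"
```

```text
time: 1.6
tool_pos: [0.3511, -0.3325, 0.2228]
tool_rot: [0.0, 1.0, -0.022, 0.0]
contact_force: [0.2, 0.4, 0.6]
gripper_width: 0.143
grasp_force: 0.0
pos [ 0.3511 -0.3325  0.2228] t 1.6 F [0.2 0.4 0.6]
d/0.8 [ 0.2481 -0.7479  0.0285]
[[ 0.999 -0.044  0.001]
 [-0.044 -0.999 -0.   ]
 [ 0.001  0.    -1.   ]]
[-0.91 -0.29  1.94  0.    1.49  0.7 ]
```

```bash
python3 -m inch '[{"dx":0.248,"dy":-0.745,"dz":0.028,"rx":0,"ry":0,"rz":0},{"dx":0.248,"dy":-0.745,"dz":0.028,"rx":0,"ry":0,"rz":0},{"dx":0.248,"dy":-0.745,"dz":0.028,"rx":0,"ry":0,"rz":0},{"dx":0.248,"dy":-0.745,"dz":0.028,"rx":0,"ry":0,"rz":0},{"dx":0.248,"dy":-0.745,"dz":0.028,"rx":0,"ry":0,"rz":0}]' -1; python3 -c "
from h import *
go([.576,.2565,.2]); print(state()['joint_pos'].round(2))"
```

```text
time: 2.1
tool_pos: [0.4403, -0.0989, 0.2143]
tool_rot: [0.0, 1.0, -0.022, 0.001]
contact_force: [1.1, -0.9, -0.6]
gripper_width: -0.003
grasp_force: 0.0
pos [ 0.4403 -0.0989  0.2143] t 2.1 F [ 1.1 -0.9 -0.6]
d/0.8 [ 0.1501 -0.4512  0.0178]
[-0.39 -0.38  2.02  0.    1.49  1.23]
```

```bash
python3 -m inch '[{"dx":0.15,"dy":-0.45,"dz":0.018,"rx":0,"ry":0,"rz":0},{"dx":0.15,"dy":-0.45,"dz":0.018,"rx":0,"ry":0,"rz":0},{"dx":0.15,"dy":-0.45,"dz":0.018,"rx":0,"ry":0,"rz":0},{"dx":0.15,"dy":-0.45,"dz":0.018,"rx":0,"ry":0,"rz":0},{"dx":0.15,"dy":-0.45,"dz":0.018,"rx":0,"ry":0,"rz":0}]' -1; python3 -m inch '[{"dx":0.031,"dy":-0.14,"dz":0,"rx":0,"ry":0,"rz":0},{"dx":0.031,"dy":-0.14,"dz":0,"rx":0,"ry":0,"rz":0},{"dx":0.031,"dy":-0.14,"dz":0,"rx":0,"ry":0,"rz":0},{"dx":0.031,"dy":-0.14,"dz":0,"rx":0,"ry":0,"rz":0}]' -1; python3 - <<'E'
from h import *
import cv2
p=np.load("p.npy")
for n,o in (("side",(190,150)),("top",(180,110))):
    im=optics.grab_frame(n)[o[1]:o[1]+110,o[0]:o[0]+145].copy()
    im=cv2.resize(im,None,fx=5.5,fy=5.5,interpolation=cv2.INTER_CUBIC)
    a,b=.094,.072
    for L in ([(a,b,.12),(a,-b,.12),(-.122,-b,.12),(-.122,b,.12)],[(-.018,.05,.12),(-.018,-.05,.12),(-.102,-.05,.12),(-.102,.05,.12)]):
        q=(proj(n,W(p,L))-o+.5)*5.5; cv2.polylines(im,[q.round().astype(int)],True,(0,255,255),1)
    q=(proj(n,state()["tool_pos"])-o+.5)*5.5; cv2.circle(im,tuple(q[0].astype(int)),4,(0,255,0),1)
    cv2.imwrite(f"pics/{n}2.png",im[...,::-1])
go([.576,.2565,.045])
E
```

```text
time: 2.6
tool_pos: [0.5295, 0.1348, 0.2046]
tool_rot: [0.0, 1.0, -0.021, 0.0]
contact_force: [-0.2, -0.5, -0.3]
gripper_width: 0.002
grasp_force: 0.0
time: 3.0
tool_pos: [0.5587, 0.2451, 0.2041]
tool_rot: [0.0, 1.0, -0.02, -0.0]
contact_force: [-0.0, -1.5, -0.2]
gripper_width: 0.0
grasp_force: 0.0
pos [0.5585 0.2427 0.2042] t 3.1 F [-0.4 -0.3  0.1]
d/0.8 [ 0.0213 -0.0184  0.199 ]
```

View pics/side2.png

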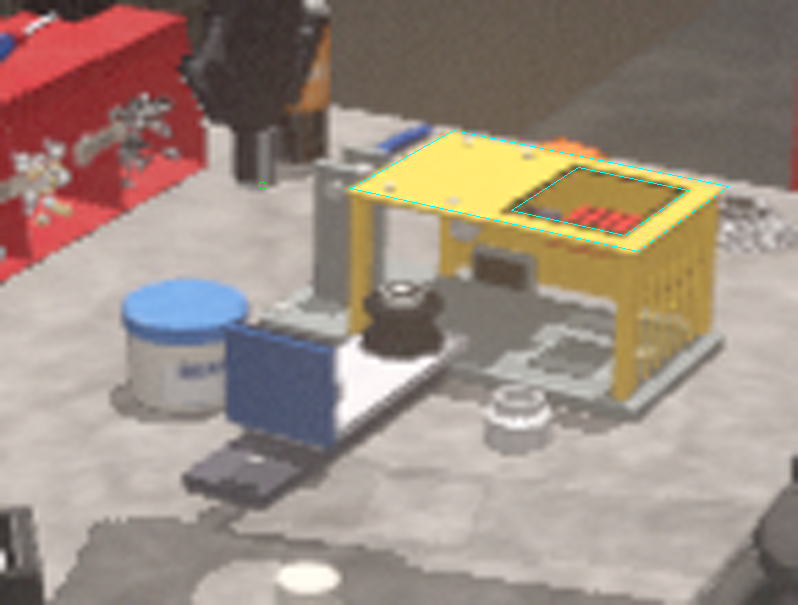

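View pics/top2.png

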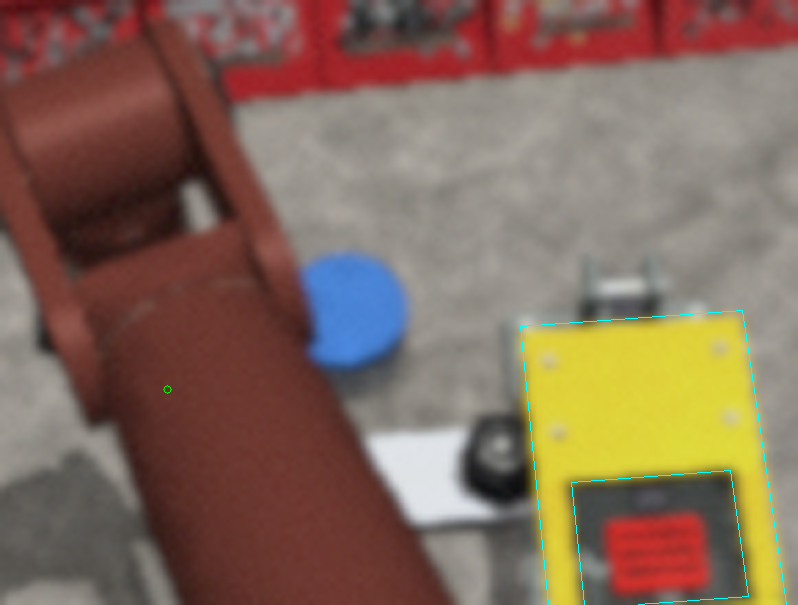

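The overlay matches the guard to about 1 px (about 3 mm), the fingers hang left of the plate, and the tub stays clear. I'll go down outside the plate.

```bash
python3 -m inch '[{"dx":0.0215,"dy":-0.018,"dz":0.05,"rx":0,"ry":0,"rz":0},{"dx":0.0215,"dy":-0.018,"dz":0.1,"rx":0,"ry":0,"rz":0},{"dx":0.0215,"dy":-0.018,"dz":0.15,"rx":0,"ry":0,"rz":0},{"dx":0.0215,"dy":-0.018,"dz":0.199,"rx":0,"ry":0,"rz":0},{"dx":0.0215,"dy":-0.018,"dz":0.199,"rx":0,"ry":0,"rz":0}]' -1; python3 -c "
from h import *
p=np.load('p.npy')
t=W(p,(.04,.16+.0145,.045))[0]; print(t); go(t)"
```

```text
time: 3.6
tool_pos: [0.5714, 0.2534, 0.0385]
tool_rot: [0.002, 1.0, -0.023, -0.006]
contact_force: [-0.7, -0.3, -1.3]
gripper_width: -0.002
grasp_force: 0.0
[0.57052538 0.12635418 0.045     ]
pos [0.5714 0.2534 0.0385] t 3.6 F [-0.7 -0.3 -1.3]
d/0.8 [ 0.0061  0.1587 -0.0075]
```

```bash
python3 -m inch '[{"dx":0,"dy":0.02,"dz":0,"rx":0,"ry":0,"rz":0},{"dx":0,"dy":0.035,"dz":0,"rx":0,"ry":0,"rz":0},{"dx":0,"dy":0.045,"dz":0,"rx":0,"ry":0,"rz":0},{"dx":0,"dy":0.055,"dz":0,"rx":0,"ry":0,"rz":0},{"dx":0,"dy":0.065,"dz":0,"rx":0,"ry":0,"rz":0}]' -1;  python3 -m inch '[{"dx":0,"dy":0.01,"dz":0,"rx":0,"ry":0,"rz":0},{"dx":0,"dy":0.02,"dz":0,"rx":0,"ry":0,"rz":0},{"dx":0,"dy":0.03,"dz":0,"rx":0,"ry":0,"rz":0},{"dx":0,"dy":0.04,"dz":0,"rx":0,"ry":0,"rz":0},{"dx":0,"dy":0.05,"dz":0,"rx":0,"ry":0,"rz":0}]' -1; python3 -c "
from h import *
p=np.load('p.npy')
t=W(p,(.04,.16+.0145,.045))[0]; go(t)"
```

```text
time: 4.1
tool_pos: [0.5758, 0.205, 0.0476]
tool_rot: [-0.001, 1.0, -0.022, 0.002]
contact_force: [0.7, 3.2, 4.9]
gripper_width: -0.004
grasp_force: 2.6
time: 4.6
tool_pos: [0.5743, 0.1653, 0.0475]
tool_rot: [-0.001, 1.0, -0.021, 0.002]
contact_force: [0.3, 2.8, 5.9]
gripper_width: -0.0
grasp_force: 3.4
pos [0.5743 0.1653 0.0475] t 4.6 F [0.3 2.8 5.9]
d/0.8 [-0.0026  0.0488  0.003 ]
```

```bash
python3 -m inch '[{"dx":0,"dy":0.01,"dz":0,"rx":0,"ry":0,"rz":0},{"dx":0,"dy":0.02,"dz":0,"rx":0,"ry":0,"rz":0},{"dx":0,"dy":0.03,"dz":0,"rx":0,"ry":0,"rz":0},{"dx":0,"dy":0.037,"dz":0,"rx":0,"ry":0,"rz":0},{"dx":0,"dy":0.042,"dz":0,"rx":0,"ry":0,"rz":0}]' -1;  python3 -m inch '[{"dx":0,"dy":0.004,"dz":0,"rx":0,"ry":0,"rz":0},{"dx":0,"dy":0.006,"dz":0,"rx":0,"ry":0,"rz":0},{"dx":0,"dy":0.007,"dz":0,"rx":0,"ry":0,"rz":0},{"dx":0,"dy":0.007,"dz":0,"rx":0,"ry":0,"rz":0}]' -1; python3 -c "
from h import *
p=np.load('p.npy')
t=W(p,(.04,.16+.0145,.045))[0]; go(t)"
```

```text
time: 5.1
tool_pos: [0.573, 0.1315, 0.0475]
tool_rot: [-0.001, 1.0, -0.022, 0.002]
contact_force: [0.6, 3.1, 5.7]
gripper_width: 0.0
grasp_force: 3.3
time: 5.5
tool_pos: [0.5728, 0.126, 0.0475]
tool_rot: [-0.0, 1.0, -0.021, 0.002]
contact_force: [1.8, 1.7, 5.6]
gripper_width: 0.002
grasp_force: 3.1
pos [0.5728 0.126  0.0475] t 5.5 F [1.8 1.7 5.6]
d/0.8 [-0.0029 -0.0003  0.0031]
```

```bash
python3 -m inch '[{"dx":0,"dy":0.002,"dz":0,"rx":0,"ry":0,"rz":0},{"dx":0,"dy":0.004,"dz":0,"rx":0,"ry":0,"rz":0},{"dx":0,"dy":0.006,"dz":0,"rx":0,"ry":0,"rz":0}]' -1;  python3 -m inch '[{"dx":0,"dy":0.002,"dz":0,"rx":0,"ry":0,"rz":0},{"dx":0,"dy":0.004,"dz":0,"rx":0,"ry":0,"rz":0}]' -1
```

```text
time: 5.8
tool_pos: [0.5728, 0.1251, 0.0479]
tool_rot: [-0.004, 1.0, -0.022, 0.003]
contact_force: [1.8, 19.9, 4.4]
gripper_width: -0.0
grasp_force: 9.1
time: 6.0
tool_pos: [0.5728, 0.125, 0.0481]
tool_rot: [-0.008, 1.0, -0.022, 0.003]
contact_force: [1.3, 28.0, 7.0]
gripper_width: -0.002
grasp_force: 20.4
```

```bash
python3 -m inch '[{"dx":0,"dy":-0.015,"dz":0,"rx":0,"ry":0,"rz":0},{"dx":0,"dy":-0.05,"dz":0,"rx":0,"ry":0,"rz":0},{"dx":0,"dy":-0.05,"dz":-0.06,"rx":0,"ry":0,"rz":0},{"dx":0,"dy":-0.05,"dz":-0.12,"rx":0,"ry":0,"rz":0},{"dx":0,"dy":-0.05,"dz":-0.18,"rx":0,"ry":0,"rz":0}]' -1; python3 - <<'E'
from h import *
import cv2
p=np.load("p.npy")
im=optics.grab_frame("side")[165:245,215:325]
cv2.imwrite("pics/s3.png",cv2.resize(im,None,fx=7,fy=7,interpolation=cv2.INTER_CUBIC)[...,::-1])
t=W(p,(-.06,0,.2))[0]; go(t); print(state()["joint_pos"].round(2))
E
```

```text
time: 6.5
tool_pos: [0.5712, 0.1576, 0.1898]
tool_rot: [0.001, 1.0, -0.021, -0.001]
contact_force: [0.8, -0.2, 0.0]
gripper_width: 0.002
grasp_force: 0.0
pos [0.5762 0.1583 0.2009] t 6.55 F [3.8 0.6 5.9]
d/0.8 [-0.1304  0.2583 -0.0011]
[ 0.14 -0.    1.72 -0.    1.41  1.76]
```

View pics/s3.png

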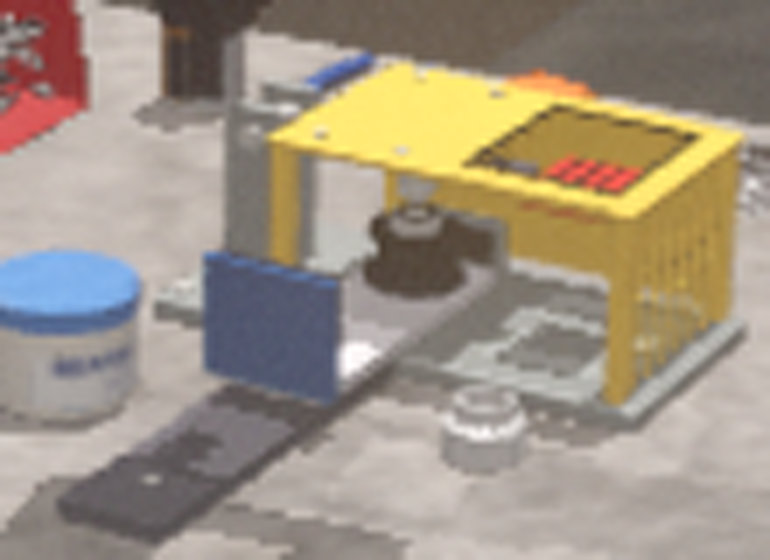

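The hub is now under the nose against the stop, and the plate is at about (272,325) in the crop. Next I'll move over the window.

```bash
python3 -m inch '[{"dx":-0.13,"dy":0.258,"dz":0,"rx":0,"ry":0,"rz":0},{"dx":-0.13,"dy":0.258,"dz":0,"rx":0,"ry":0,"rz":0},{"dx":-0.13,"dy":0.258,"dz":0,"rx":0,"ry":0,"rz":0},{"dx":-0.13,"dy":0.258,"dz":0,"rx":0,"ry":0,"rz":0},{"dx":-0.13,"dy":0.258,"dz":0,"rx":0,"ry":0,"rz":0}]' -1; python3 -m inch '[{"dx":0,"dy":0,"dz":0,"rx":0,"ry":0,"rz":0},{"dx":0,"dy":0,"dz":0,"rx":0,"ry":0,"rz":0}]' -1; python3 - <<'E'
from h import *
import cv2
p=np.load("p.npy"); t=W(p,(-.06,0,.2))[0]; go(t); print(tool()[1].round(3))
im=optics.grab_frame("side")[140:220,235:345]
cv2.imwrite("pics/s4.png",cv2.resize(im,None,fx=7,fy=7,interpolation=cv2.INTER_CUBIC)[...,::-1])
E
```

```text
time: 7.05
tool_pos: [0.4573, -0.0461, 0.1885]
tool_rot: [0.001, 1.0, -0.022, -0.001]
contact_force: [1.2, 1.2, 1.2]
gripper_width: 0.004
grasp_force: 0.0
time: 7.25
tool_pos: [0.4589, -0.0444, 0.1889]
tool_rot: [-0.0, 1.0, -0.022, -0.0]
contact_force: [-0.6, 0.8, -0.5]
gripper_width: -0.003
grasp_force: 0.0
pos [ 0.4589 -0.0444  0.1889] t 7.25 F [-0.6  0.8 -0.5]
d/0.8 [ 0.0053 -0.0011 -0.0139]
[[ 0.999 -0.045 -0.   ]
 [-0.045 -0.999  0.   ]
 [-0.    -0.    -1.   ]]
```

View pics/s4.png

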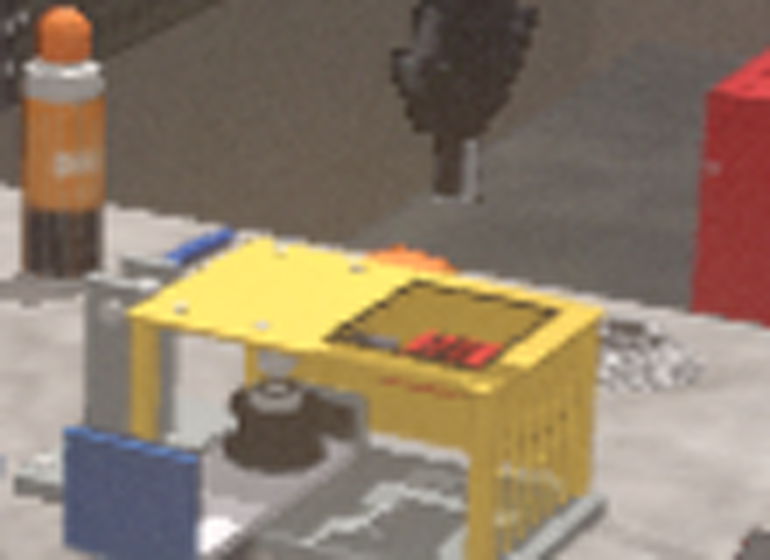

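The closed fingers stand straight above the window (tips at about (458,195) in the crop, window centre at about (445,325)). I'll go down through it, slowly near the pad.

```bash
python3 -m inch '[{"dx":0.005,"dy":-0.001,"dz":0.02,"rx":0,"ry":0,"rz":0},{"dx":0.005,"dy":-0.001,"dz":0.05,"rx":0,"ry":0,"rz":0},{"dx":0.005,"dy":-0.001,"dz":0.075,"rx":0,"ry":0,"rz":0},{"dx":0.005,"dy":-0.001,"dz":0.09,"rx":0,"ry":0,"rz":0},{"dx":0.005,"dy":-0.001,"dz":0.095,"rx":0,"ry":0,"rz":0}]' -1; python3 -m inch '[{"dx":0,"dy":0,"dz":0.007,"rx":0,"ry":0,"rz":0},{"dx":0,"dy":0,"dz":0.014,"rx":0,"ry":0,"rz":0},{"dx":0,"dy":0,"dz":0.021,"rx":0,"ry":0,"rz":0},{"dx":0,"dy":0,"dz":0.028,"rx":0,"ry":0,"rz":0}]' -1
```

```text
time: 7.8
tool_pos: [0.4627, -0.0422, 0.1114]
tool_rot: [-0.0, 1.0, -0.021, -0.002]
contact_force: [0.3, 0.0, -0.8]
gripper_width: -0.0
grasp_force: 0.0
time: 8.2
tool_pos: [0.4642, -0.0433, 0.0913]
tool_rot: [0.0, 1.0, -0.022, 0.001]
contact_force: [0.6, 0.9, 3.6]
gripper_width: 0.002
grasp_force: 2.0
```

```bash
python3 -m inch '[{"dx":0,"dy":0,"dz":0.005,"rx":0,"ry":0,"rz":0},{"dx":0,"dy":0,"dz":0.010,"rx":0,"ry":0,"rz":0},{"dx":0,"dy":0,"dz":0.015,"rx":0,"ry":0,"rz":0},{"dx":0,"dy":0,"dz":0.019,"rx":0,"ry":0,"rz":0},{"dx":0,"dy":0,"dz":0.019,"rx":0,"ry":0,"rz":0}]' -1; python3 -m inch '[{"dx":0,"dy":0,"dz":0.002,"rx":0,"ry":0,"rz":0},{"dx":0,"dy":0,"dz":0.004,"rx":0,"ry":0,"rz":0},{"dx":0,"dy":0,"dz":0.006,"rx":0,"ry":0,"rz":0}]' -1
```

```text
time: 8.7
tool_pos: [0.4645, -0.0435, 0.0764]
tool_rot: [0.0, 1.0, -0.022, 0.001]
contact_force: [2.0, 0.5, 3.6]
gripper_width: 0.0
grasp_force: 1.8
time: 9.0
tool_pos: [0.465, -0.0435, 0.073]
tool_rot: [0.0, 1.0, -0.022, 0.002]
contact_force: [-3.0, 2.3, 17.3]
gripper_width: 0.0
grasp_force: 8.4
```

Force is rising at z 0.073, so it's at the firm stop. I'll push a touch more to confirm, then lift.

```bash
python3 -m inch '[{"dx":0,"dy":0,"dz":0.002,"rx":0,"ry":0,"rz":0},{"dx":0,"dy":0,"dz":0.004,"rx":0,"ry":0,"rz":0},{"dx":0,"dy":0,"dz":0.004,"rx":0,"ry":0,"rz":0}]' -1
```

```text
time: 9.3
tool_pos: [0.4652, -0.0436, 0.072]
tool_rot: [0.0, 1.0, -0.021, 0.001]
contact_force: [-8.1, 3.0, 25.2]
gripper_width: -0.002
grasp_force: 13.0
```

```bash
python3 -m inch '[{"dx":0,"dy":0,"dz":-0.015,"rx":0,"ry":0,"rz":0},{"dx":0,"dy":0,"dz":-0.035,"rx":0,"ry":0,"rz":0},{"dx":0,"dy":0,"dz":-0.055,"rx":0,"ry":0,"rz":0},{"dx":0,"dy":0,"dz":-0.1,"rx":0,"ry":0,"rz":0},{"dx":0,"dy":0,"dz":-0.16,"rx":0,"ry":0,"rz":0}]' -1; python3 -m inch '[{"dx":0,"dy":0,"dz":-0.03,"rx":0,"ry":0,"rz":0},{"dx":0,"dy":0,"dz":-0.03,"rx":0,"ry":0,"rz":0},{"dx":0,"dy":0,"dz":-0.03,"rx":0,"ry":0,"rz":0}]' -1; python3 - <<'E'
from h import *
import cv2
im=optics.grab_frame("side")[165:245,215:325]
cv2.imwrite("pics/s5.png",cv2.resize(im,None,fx=7,fy=7,interpolation=cv2.INTER_CUBIC)[...,::-1])
E
```

```text
time: 9.8
tool_pos: [0.4604, -0.0428, 0.1929]
tool_rot: [-0.001, 1.0, -0.022, -0.004]
contact_force: [1.4, -0.6, -0.9]
gripper_width: 0.0
grasp_force: 0.0
time: 10.1
tool_pos: [0.4627, -0.0432, 0.2187]
tool_rot: [0.0, 1.0, -0.022, -0.001]
contact_force: [-0.8, -0.6, -1.2]
gripper_width: 0.003
grasp_force: 0.0
```

View pics/s5.png

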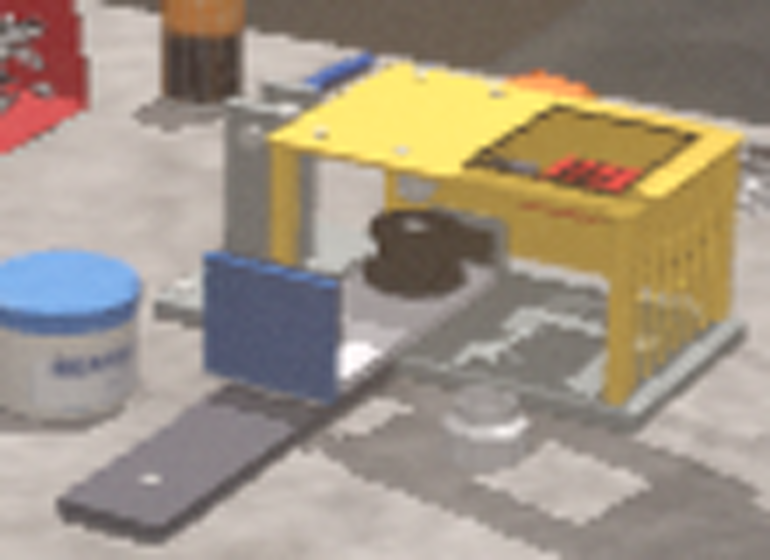

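The bearing no longer stands proud of the hub (415,220), the lever pad is back up (595,175), and the plate hasn't moved from home. I'm handing in.

```bash
python3 -c "
from plant import ticket
print(ticket.job_done())"
```

```text
the job is handed in; nothing more can be done
None
```

The job is handed in at about 10 s: the carriage went home against its stop first, then the lever was pressed to its firm stop; the last picture shows the bearing down in its hub, the lever back up, the carriage still home and the arm clear.

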